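# Lock the spindle of a ring-engraving head with its pin

### The job

Lock the spindle of the ring-engraving head: take the red-headed locking pin out of the wooden tool block and stand it in the hole on top of the head, then swing the orange handle gently away from the end it starts at until the pin drops into the hidden cross-hole and the handle feels caught - do not force it against the pin. Then push the pin down until its red head sits fully home on the head, and leave it there, with the other tools undisturbed.

Things in the scene. Friction and masses are not known exactly. Their poses are not given: they have to be found in the camera images.
- indexer: Ring-engraving head, fixed, upright: green block, bright aluminium top plate 66 x 60 mm, its top 110 mm above the bench, dark base 120 x 110 mm. Origin: centre of underside; y along the spindle (steel mandrel with brass ring sticks out at +y to 129 mm, 70 mm up; handle at -y), x across it, z up. The handle starts leaning to the -x side.
- bore (a point): Centre of the mouth of the pin hole in the top plate, 110 mm above the bench, straight over the head's origin. The hole goes straight down, 11.5 mm wide, 20 mm long, with a 2 mm chamfer. Just below it lies the hidden spindle core, 40 mm across, with a cross-hole 12 mm wide at its mouth and wider inside.
- spindle: Turning spindle with its handle. Origin: on its axis, right under the pin hole, 70 mm above the bench; y along the axis, z from axis to grip. Starts leaning 0.6 to 0.9 rad to the head's -x; swings to 1.0 rad each way. The arm is clamped on at any angle: the hidden hole lines up somewhere from 0.25 rad before to 0.45 rad past upright, going to +x. Stays where left.
- handle (a point): Middle of the orange grip: a bar 14 mm thick, 60 mm long, parallel to the axis, 80 mm out, 86 mm to the head's -y; grip or push from above. Turning takes 1 to 2.5 N here. The pin drops when the hole comes under it; within 0.2 rad more it catches the handle (a rise of 3 to 5 N), which then has 0.2 rad of play; ease it back to the middle. Past 11 N here (45 N at the pin) it is damaged.
- rack: Wooden tool block, fixed, 60 x 180 x 50 mm high. Origin: centre of its underside; y along its row of three holes (60 mm apart, 40 mm deep, 13 mm wide), z up. The pin stands in one of them, two gravers in the others.
- pin: Locking pin, 80 g: steel shank 10 mm thick, 65 mm long, foot chamfered 1 mm; red round head 20 mm wide, 24 mm high. Origin: centre of foot, z to the head (top at 89 mm). Foot above the bench: 10 mm in the tool block, 90 mm resting on the core, about 85 mm dropped into the cross-hole, onto a rubber plug that yields to a push of 5 to 10 N; 45 mm fully home, head on the top plate.
- graver_a: A graver standing in the tool block, not to be taken: thin steel shaft, mushroom-shaped mid-brown wooden handle 32 mm wide, 100 mm tall. Origin: centre of its foot.
- graver_b: The same with a dark brown handle.
- oil_jar: Small amber jar with a black cap, 48 mm wide, 75 mm high, beyond the head. Origin: centre of its underside.
- hammer: Hammer lying on the bench, 220 mm long, beyond the head. Origin under its middle.
- screwdriver: Screwdriver lying on the left of the bench, 180 mm long. Origin under its middle.

How it is judged:
By the outcome, as a careful person would: the job done as asked, in the order asked, and still so for the second after the job is handed in, with the robot touching nothing.
It also fails if it takes over 72 s, if anything falls off the work surface, if the arm or the gripper's body presses on something with over 40 N, if the wrist force passes 120 N, or if a joint passes its speed limit or range.

### The arm

A 6-joint arm with a two-finger parallel gripper is mounted at the origin on the work surface. World frame = base frame: x ahead of the robot, y to its left, z up, the work surface at z = 0. Lengths are in mm, angles in rad, forces in N, time in s.
With the tool pointing down it reaches from about 325 to 925 mm from the base axis. Payload 3.1 kg.
Tool frame: the origin (TCP) lies midway between the tips of the shut fingers; the grasp point (between the pads) lies 19 mm behind it; z points along the fingers, y is the line along which they close (so a half turn about z gives the same grasp; the last joint's range is limited). The gripper opens to 85 mm and grips with 20 to 120 N. Pads are 22 mm wide; open, the fingers measure 114 mm over their backs; the gripper's body (76 mm by 85 mm) begins 54 mm behind the grasp point. The pads swing forward as they close: fully open they stand 13 mm farther back than shut.
Start: joints at [1.023, 0.217, 1.613, -0, 1.311, -0.112], TCP at [263.819, 566.603, 231.3] pointing down, gripper open.
Joint ranges: [-2.75, 2.75], [-0.78, 2.1], [0.31, 2.55], [-1.13, 4.27], [0.13, 2.63], [-2.58, 2.58]. Speed limits (rad/s): [2.79, 2.79, 3.14, 3.14, 3.14, 3.14].

### API

Orientations are given as a unit quaternion [x, y, z, w].
In Python, from rig import ctrl gives the robot as it stands. Calls block until the motion is done:
- ctrl.goto(position, orientation): joint-space move of the TCP to a pose.
- ctrl.move_straight(position, rot=None, vel=150): straight line of the TCP; rot=None keeps the orientation; vel is the mean speed in mm/s.
- ctrl.goto_joints(angles): joint-space move.
- ctrl.move_gripper(opening, effort=None): finger opening in mm; effort is the grip in N (None keeps the last); returns when the fingers have stopped.
- ctrl.hold(seconds).
- ctrl.ik(position, orientation): joint angles nearest the present ones, or None.
- ctrl.get_image(name): name is "side" or "top" or "wrist"; returns (picture, depth): 480x640x3 uint8, red, green, blue; 480x640 float32, mm along the optical axis (not along the pixel's ray), 0 where there is no reading.
- ctrl.get_calibration(name): a dict with "mtx" (3x3 intrinsics, pixels), "extrinsics" (4x4, takes a point from camera to world coordinates). Camera axes: x right, y down, z forward; pixel columns grow to the right and rows downward; lengths in mm; the calibration is good to about 2 mm. A picture is of the moment at which its call begins: read the wrist's pose just before it. get_calibration takes no time and is no camera call; for the wrist camera it gives the pose at the moment of the call.
A pose or a line that the arm cannot do raises ctrl.MotionError and nothing moves.
- ctrl.finish_job(): hands the job in; it is judged then, once.
Trained networks look in the newest picture that a camera, given by its name, has taken for a name from the list of things; names that differ only in an ending like _2 or _b are one class to them, and where a whole thing is asked for, a point or a joint stands for the part that bears it (a point fixed in the world has none). Each returns a list of dicts, best first, with "confidence" (0 to 1); they miss things now and then, are a little off and sometimes report something else, mostly with a low value. They report only what shows in the picture. A call takes as long as a camera call.
- ctrl.search_frame(camera, target): "location" ([x, y, z] in mm, in world coordinates, good to about 4 mm: the middle of the surface that is visible of it).
- ctrl.spot_point(camera, target): "location" ([x, y, z] in mm, in world coordinates, good to about 4 mm: a listed point, or the origin of a listed thing).
Readings, each from a call of its own:
- ctrl.read_time(): time.
- ctrl.read_joints(): joint angles.
- ctrl.read_joint_velocities(): joint speeds.
- ctrl.read_joint_efforts(): joint torques, N m.
- ctrl.read_eef_pos(): TCP position.
- ctrl.read_ee_rot(): TCP orientation.
- ctrl.read_contact_force(): force on the tool from outside, world axes, zero at the start.
- ctrl.read_torque(): the same for the moment, N m.
- ctrl.read_grip_width(): finger opening in mm.
- ctrl.read_finger_force(): force on a finger pad.
Only numpy, scipy, OpenCV 4.12 (cv2) and the standard library are available. Lean on these libraries where they do the work, as an engineer would, in place of code of your own. Each camera call takes 0.05 s, during which the arm holds its last target. There are 200 camera calls.

## Working session

There is one attempt and no reset: what is moved stays moved. The work goes in short steps, each a Python script; the robot and the scene stay as the last script left them, time stands still between calls to the robot, and variables do not carry over. Pictures are saved under pics/ and viewed, at most 10 in all, crops included, and the job is handed in when it is done.

```bash
ls; mkdir -p pics; python3 - <<'E'
from rig import ctrl
import cv2,numpy as np
np.set_printoptions(precision=1,suppress=True)
for c in ["top","side"]:
    im,d=ctrl.get_image(c); cv2.imwrite(f"pics/{c}0.png",im[...,::-1])
    for t in ["indexer","bore","spindle","handle","rack","pin","graver_a"]:
        for f in ("search_frame","spot_point"):
            try: r=getattr(ctrl,f)(c,t)
            except Exception as e: print(c,t,f,e); continue
            print(c,f,t,[(np.round(x["location"],0).tolist(),round(x["confidence"],2)) for x in r[:3]])
print(ctrl.read_time(),ctrl.read_ee_rot(),ctrl.read_contact_force())
E
```

```text
pics
top search_frame indexer [([566.0, -11.0, 78.0], 0.69), ([558.0, 35.0, 78.0], 0.63)]
top spot_point indexer [([563.0, 34.0, -2.0], 0.76)]
top search_frame bore [([556.0, 34.0, 80.0], 0.91)]
top spot_point bore [([558.0, 32.0, 106.0], 0.78)]
top search_frame spindle [([566.0, -12.0, 77.0], 0.84), ([472.0, 430.0, 22.0], 0.59)]
top spot_point spindle [([564.0, 30.0, 70.0], 0.57)]
top search_frame handle [([564.0, -5.0, 81.0], 0.86)]
top spot_point handle [([485.0, -38.0, 126.0], 0.87), ([500.0, -430.0, 8.0], 0.7)]
top search_frame rack [([484.0, -358.0, 52.0], 0.85)]
top spot_point rack [([479.0, -368.0, 3.0], 0.97)]
top search_frame pin [([497.0, -425.0, 95.0], 0.61), ([553.0, 34.0, 76.0], 0.61)]
top spot_point pin [([500.0, -429.0, 7.0], 0.47)]
top search_frame graver_a [([483.0, -370.0, 108.0], 0.7), ([472.0, -310.0, 108.0], 0.46)]
top spot_point graver_a [([471.0, -314.0, 12.0], 0.72), ([481.0, -371.0, 11.0], 0.44)]
side search_frame indexer [([548.0, -1.0, 62.0], 0.58), ([708.0, -200.0, 45.0], 0.46)]
side spot_point indexer [([557.0, 30.0, -3.0], 0.71)]
side search_frame bore [([546.0, 3.0, 67.0], 0.75), ([498.0, -429.0, 89.0], 0.4)]
side spot_point bore [([559.0, 34.0, 111.0], 0.94), ([562.0, 28.0, -3.0], 0.43)]
side search_frame spindle [([542.0, -23.0, 81.0], 0.96)]
side spot_point spindle [([560.0, 34.0, 69.0], 0.7)]
side search_frame handle [([542.0, -23.0, 78.0], 0.9)]
side spot_point handle [([487.0, -34.0, 122.0], 0.97), ([562.0, 32.0, 69.0], 0.36)]
side search_frame rack [([478.0, -396.0, 49.0], 0.62)]
side spot_point rack [([487.0, -370.0, -0.0], 0.93)]
side search_frame pin [([496.0, -432.0, 90.0], 0.59)]
side spot_point pin [([497.0, -426.0, 9.0], 0.79)]
side search_frame graver_a [([469.0, -319.0, 104.0], 0.7), ([481.0, -376.0, 100.0], 0.65)]
side spot_point graver_a [([474.0, -308.0, 13.0], 0.83), ([483.0, -370.0, 8.0], 0.71)]
1.5 [ 0.2  1.  -0.  -0. ] [-0.1 -0.  -0.3]
```

View pics/top0.png

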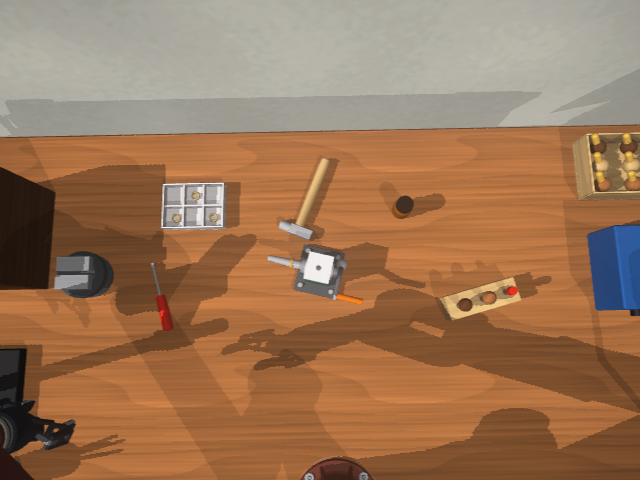

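View pics/side0.png

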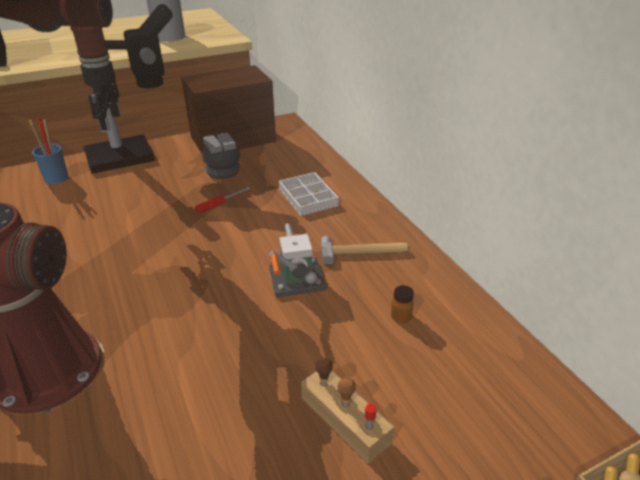

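```bash
cat > h.py <<'E'
from rig import ctrl
import cv2,numpy as np
from scipy.spatial.transform import Rotation as R
np.set_printoptions(precision=2,suppress=True)
def down(yaw):  # closing line (tool y) at world angle yaw, tool pointing down
    y=np.array([np.cos(yaw),np.sin(yaw),0]);z=np.array([0,0,-1.])
    return R.from_matrix(np.column_stack([np.cross(y,z),y,z])).as_quat()
def best(pos,yaw): # pick half-turn nearest to present joints
    q=ctrl.read_joints();c=[]
    for k in(0,np.pi):
        j=ctrl.ik(pos,down(yaw+k))
        if j is not None:c.append((np.abs(np.array(j)-q).max(),k))
    return down(yaw+min(c)[1])
def shot(name,fn):
    cal=ctrl.get_calibration(name);im,d=ctrl.get_image(name)
    cv2.imwrite(fn,im[...,::-1]);return im,d,cal
def cloud(d,cal):
    v,u=np.indices(d.shape);K=cal["mtx"]
    p=np.stack([(u-K[0,2])/K[0,0]*d,(v-K[1,2])/K[1,1]*d,d],-1)
    E=cal["extrinsics"];return p@E[:3,:3].T+E[:3,3]
E
python3 - <<'E'
from h import *
E=ctrl.get_calibration("wrist")["extrinsics"];T=R.from_quat(ctrl.read_ee_rot()).as_matrix()
print("cam in tool",T.T@(E[:3,3]-ctrl.read_eef_pos()),"\n",T.T@E[:3,:3])
yaw=-0.2
p=np.array([535,5,330.]);q=best(p,yaw)
ctrl.goto(p,q)
im,d,cal=shot("wrist","pics/w1.png");np.savez("w1.npz",im=im,d=d,**cal)
P=cloud(d,cal)
for t in("bore","handle","spindle"):
    print(t,[(np.array(x["location"]),x["confidence"]) for x in ctrl.spot_point("wrist",t)[:2]])
m=(np.abs(P[...,2]-110)<6)&(im.min(-1)>130)&(d>0)
n,l,s,c=cv2.connectedComponentsWithStats(m.astype(np.uint8));k=1+s[1:,4].argmax()
pts=P[l==k];print("plate z",np.median(pts[:,2]),cv2.minAreaRect(pts[:,:2].astype(np.float32)),len(pts))
print(ctrl.read_time(),ctrl.read_joints())
E
```

```text
cam in tool [  78.28   -0.9  -141.84] 
 [[-0.   -0.95 -0.31]
 [ 1.    0.   -0.  ]
 [ 0.   -0.31  0.95]]
bore [(array([564.3,  33.8, 109.8]), 0.93)]
handle [(array([486.3, -34.3, 125.8]), 0.73)]
spindle [(array([562. ,  33.9,  73.8]), 0.95)]
plate z 109.2028774501893 ((561.1860961914062, 31.852920532226562), (60.1674919128418, 66.19906616210938), 76.1357650756836) 4145
3.9583 [-0.12 -0.04  1.71  0.    1.48  0.08]
```

View pics/w1.png

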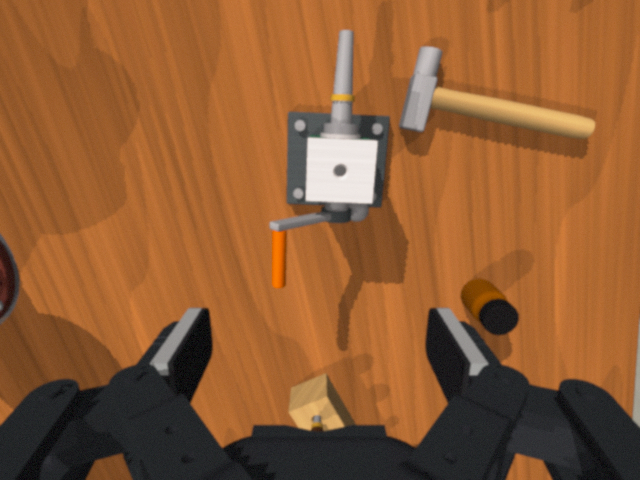

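```bash
python3 - <<'E'
from h import *
w=np.load("w1.npz");P=cloud(w["d"],w);im=w["im"]
sub=im[155:186,325:356].min(-1);m=sub<130
v,u=np.nonzero(m);u=u.mean()+325;v=v.mean()+155
K=w["mtx"];E=w["extrinsics"];r=E[:3,:3]@[(u-K[0,2])/K[0,0],(v-K[1,2])/K[1,1],1];o=E[:3,3]
print("bore px",u,v,m.sum(),o+r*(109.5-o[2])/r[2])
h=(im[...,0]>200)&(im[...,1]<140)&(im[...,2]<60)&(P[...,2]>100)&(w["d"]>0)
pts=P[h];c=pts.mean(0);sv=np.linalg.svd(pts-c)[2][0];print("grip",c,sv,len(pts))
p=np.array([498,-428,300.]);q=best(p,0.219);ctrl.goto(p,q)
im,d,cal=shot("wrist","pics/w2.png");P=cloud(d,cal)
print([(np.array(x["location"]),x["confidence"]) for x in ctrl.spot_point("wrist","pin")[:2]])
m=(im[...,0]>120)&(im[...,1]<70)&(im[...,2]<70)&(P[...,2]>70)&(d>0)
pts=P[m];top=pts[pts[:,2]>np.percentile(pts[:,2],90)-4]
print("pin",len(pts),top[:,2].max(),np.median(top,0),cv2.minEnclosingCircle(top[:,:2].astype(np.float32)))
print(ctrl.read_time(),ctrl.read_eef_pos(),ctrl.read_ee_rot())
E
```

```text
bore px 339.68888888888887 170.05555555555554 90 [560.74  33.12 109.5 ]
grip [484.05 -36.21 131.12] [-0.24 -0.97  0.  ] 573
[(array([ 501.9, -428.4,    6.7]), 0.68)]
pin 380 109.17579728256777 [ 498.49 -427.52   98.06] ((482.28369140625, -369.87713623046875), 69.71114349365234)
5.6583 [ 498.76 -426.9   300.35] [0.62 0.78 0.   0.  ]
```

View pics/w2.png

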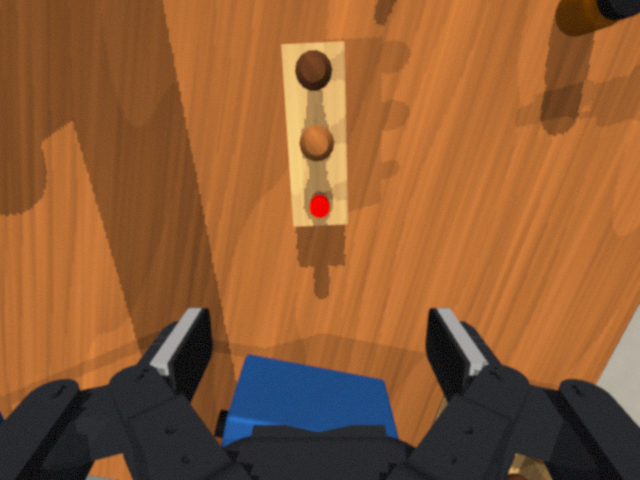

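```bash
python3 - <<'E'
from h import *
px=np.array([498.5,-427.5])
q=ctrl.read_ee_rot()
ctrl.move_gripper(50,40)
ctrl.goto([*px,130],q)
ctrl.move_straight([*px,68],vel=80)
print(ctrl.read_contact_force());ctrl.move_gripper(0,60)
print("width",ctrl.read_grip_width(),ctrl.read_contact_force(),ctrl.read_eef_pos())
ctrl.move_straight([*px,235],vel=150)
print("width",ctrl.read_grip_width(),ctrl.read_contact_force())
p=np.array([561,32.5,235]);qq=best(p,-0.243);ctrl.goto(p,qq)
ctrl.move_straight([561,32.5,180],vel=100)
print(ctrl.read_eef_pos(),ctrl.read_time(),ctrl.read_grip_width(),ctrl.read_contact_force())
im,d,cal=shot("wrist","pics/w3.png")
E
```

```text
[ 0.45 -0.32  0.03]
width 18.46816375893076 [0.25 0.51 2.91] [ 499.02 -428.01   69.03]
width 18.033400020204382 [ 0.19  0.54 -1.28]
[561.34  32.35 180.22] 11.7917 18.13793143396845 [-0.17  0.14 -0.73]
```

View pics/w3.png

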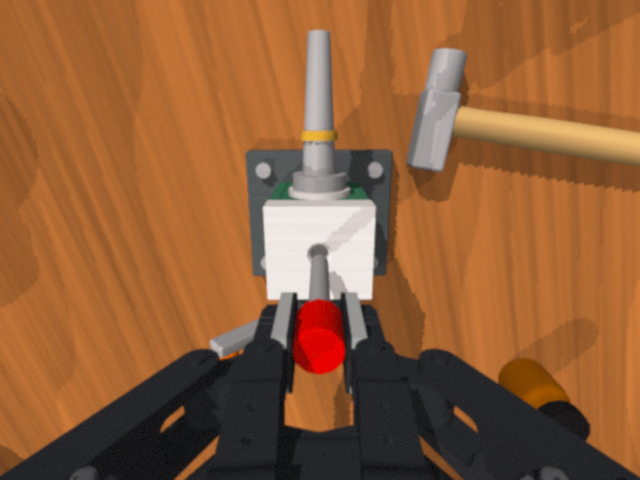

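```bash
python3 - <<'E'
from h import *
f0=np.array(ctrl.read_contact_force())
for z in list(range(176,148,-2))+[149]:
    ctrl.move_straight([561,32.5,z],vel=60)
    f=np.array(ctrl.read_contact_force())-f0
    print(z,f,ctrl.read_eef_pos()[2])
    if abs(f[2])>4 or np.hypot(*f[:2])>8:break
print(ctrl.read_time())
E
```

```text
176 [0.04 0.38 0.5 ] 176.22313931528797
174 [ 0.43 -0.24  0.75] 173.90109597282247
172 [-0.42 -0.72  0.5 ] 171.76863005654752
170 [-0.29 -0.18  0.34] 169.74566202076636
168 [-0.35 -0.46  0.52] 167.7996615744686
166 [-0.85 -0.13  0.51] 165.75237414289222
164 [-1.41  0.24  1.03] 163.77690881156587
162 [-0.41  0.25 -0.37] 161.77844236707801
160 [-0.21  1.23  0.03] 159.78228233137236
158 [ 0.02 -0.36 -0.04] 157.78575167135895
156 [-0.12  0.43  0.61] 155.77954419060765
154 [-1.17  0.13  0.89] 153.75305908635667
152 [-0.17 -0.95  0.2 ] 151.75652372837723
150 [-0.8  -0.39  0.56] 149.78859354261337
149 [0.08 0.09 0.09] 149.09567985328604
15.5917
```

```bash
cat >> h.py <<'E'
O=np.array([561,32.5]);YAW=-0.243;ex=np.array([np.cos(YAW),np.sin(YAW)]);ey=np.array([-ex[1],ex[0]])
def hp(a,dx=0,up=0): # TCP straddling the grip at angle a
    xy=O+ex*(80*np.sin(a)+dx)-ey*88
    return np.array([*xy,70+80*np.cos(a)-19+up])
def ft(a,f0,n=4):
    F=[]
    for _ in range(n): F.append(np.array(ctrl.read_contact_force()));ctrl.hold(0.015)
    f=np.mean(F,0)-f0
    return (f[:2]@ex)*np.cos(a)-f[2]*np.sin(a)
E
python3 - <<'E'
from h import *
ctrl.move_gripper(45,40)
ctrl.move_straight([561,32.5,215],vel=150)
im,d,cal=shot("wrist","pics/w4.png")
q=ctrl.read_ee_rot();a=-0.81
p=hp(a,up=90);ctrl.goto(p,q)
ctrl.move_straight(hp(a,up=25),vel=150)
ctrl.hold(.1);f0=np.mean([ctrl.read_contact_force() for _ in range(3)],0)
ctrl.move_straight(hp(a),vel=60);print("desc",np.array(ctrl.read_contact_force())-f0)
ctrl.move_gripper(22,20)
print("w",ctrl.read_grip_width(),np.array(ctrl.read_contact_force())-f0,ctrl.read_eef_pos(),ctrl.read_time())
np.save("f0.npy",f0)
shot("side","pics/s4.png")
a_=cv2.imread("pics/w4.png");b=cv2.imread("pics/s4.png")[180:420,180:500]
cv2.imwrite("pics/c4.png",np.hstack([cv2.resize(a_,(400,300)),cv2.resize(b,(400,300))]))
E
```

```text
desc [0.94 0.11 1.25]
w 21.91578149146728 [0.48 0.67 0.81] [483.82 -39.03 106.45] 18.7167
```

View pics/c4.png

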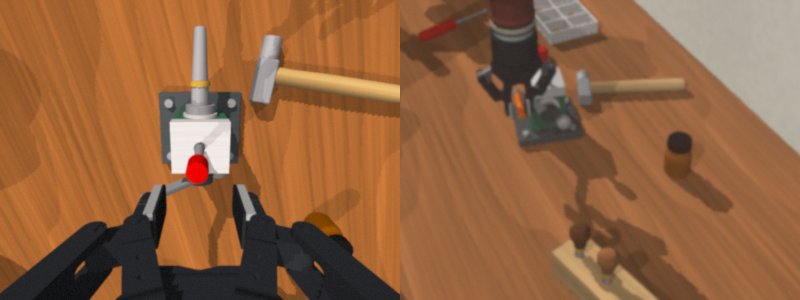

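```bash
cat >> h.py <<'E'
def pinz():
    im,d,cal=shot("wrist","pics/tmp.png");P=cloud(d,cal)
    m=(im[...,0]>120)&(im[...,1]<70)&(im[...,2]<70)&(P[...,2]>100)&(d>0)
    return np.percentile(P[m][:,2],97) if m.sum()>20 else None
E
python3 - <<'E'
from h import *
f0=np.load("f0.npy");a=-0.81
print("pinz",pinz())
while a<-0.32:
    a+=0.07;ctrl.move_straight(hp(a),vel=50);print(round(a,2),ft(a,f0,2))
base=[];stop=None;k=0;z0=pinz();print("pinz",z0,ctrl.read_time())
step=0.02;t0=ctrl.read_time()
while a<0.7 and ctrl.read_time()-t0<20:
    a+=step;ctrl.move_straight(hp(a),vel=30);f=-ft(a,f0,2);k+=1
    b=np.median(base) if len(base)>4 else 2
    print(round(a,3),round(f,2),end="; ")
    if f>7.5:print("hard");break
    if f>b+1.2:
        step=0.008
        f=-ft(a,f0,5)
        if f>b+2.2:print("catch",f,b);break
    else: step=0.02;base.append(f)
    if k%8==0:print("z",pinz())
print(a,"pinz",pinz(),ctrl.read_time(),ctrl.read_eef_pos())
E
```

```text
pinz 179.09109798996244
-0.74 0.3650641744406611
-0.67 -0.7792235092681992
-0.6 -1.0824971211064915
-0.53 -1.8222260256019318
-0.46 -0.4693903848524583
-0.39 0.15465981890044228
-0.32 0.370709991182433
pinz 179.12881476057424 20.9083
-0.3 0.01; -0.28 0.7; -0.26 1.6; -0.24 0.78; -0.22 0.91; -0.2 0.55; -0.18 -0.07; -0.16 0.72; z 178.52474376364174
-0.14 1.46; -0.12 0.6; -0.1 0.16; -0.08 0.52; -0.06 0.46; -0.04 1.2; -0.02 0.39; 0.0 1.13; z 174.97872932200053
0.02 1.16; 0.04 0.65; 0.06 0.95; 0.08 1.29; 0.1 1.13; 0.12 1.54; 0.14 2.48; 0.148 3.62; catch 3.3721549278633693 0.7497177965755994
0.14800000000000024 pinz 175.22045324800504 28.025 [551.12 -55.73 130.14]
```

```bash
python3 - <<'E'
from h import *
f0=np.load("f0.npy");a=0.148
for _ in range(3):
    if -ft(a,f0,5)>4.2:break
    a+=0.007;ctrl.move_straight(hp(a),vel=30);print(a,-ft(a,f0,4))
lim=a
print("back")
while a>lim-0.205:
    a-=0.02;ctrl.move_straight(hp(a),vel=30);f=ft(a,f0,3);print(round(a,3),round(f,2),end="; ")
    if f>4:print("stop");break
print(pinz(),ctrl.read_time())
im,d,cal=shot("wrist","pics/w5.png")
E
```

```text
0.155 4.338960453930222
back
0.135 -0.66; 0.115 0.38; 0.095 0.18; 0.075 -0.05; 0.055 0.11; 0.035 -0.2; 0.015 0.19; -0.005 0.62; -0.025 1.05; -0.045 1.34; -0.065 0.82; 174.79369097768858 31.8583
```

View pics/w5.png

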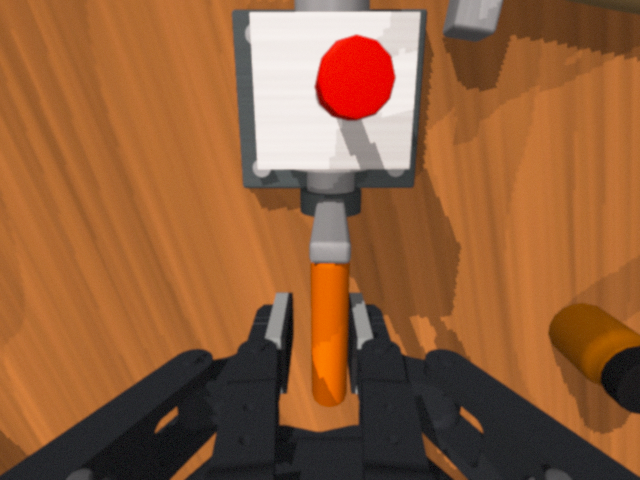

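```bash
python3 - <<'E'
from h import *
f0=np.load("f0.npy")
ctrl.move_straight(hp(-0.09),vel=30);print(ft(-0.09,f0,4))
ctrl.move_straight(hp(-0.085),vel=30)
ctrl.move_gripper(42)
ctrl.move_straight(hp(-0.085,up=80),vel=150)
ctrl.move_gripper(0,40)
q=ctrl.read_ee_rot()
ctrl.goto([*O,215],q);ctrl.move_straight([*O,179],vel=100)
ctrl.hold(.1);f0=np.mean([ctrl.read_contact_force() for _ in range(3)],0)
z=179;
while z>134:
    z-=2.5 if z>141 else 1
    ctrl.move_straight([*O,z],vel=40);f=np.array(ctrl.read_contact_force())-f0;ze=ctrl.read_eef_pos()[2]
    print(z,round(ze,1),np.round(f,1).tolist())
    if f[2]>16:break
print(ctrl.read_time())
E
```

```text
0.5174008309501514
176.5 176.8 [1.0, -0.1, -0.3]
174.0 174.2 [1.9, -1.2, 1.7]
171.5 172.1 [1.1, -0.6, 4.6]
169.0 169.2 [0.5, -0.9, 4.4]
166.5 166.4 [0.7, 0.3, 3.3]
164.0 163.8 [1.1, -0.6, 2.9]
161.5 161.3 [1.6, -0.4, 2.4]
159.0 158.8 [1.4, -1.1, 4.0]
156.5 156.3 [1.9, -1.0, 3.4]
154.0 153.8 [1.7, -1.1, 3.7]
151.5 151.3 [0.9, -0.6, 3.9]
149.0 148.8 [1.0, -0.9, 2.7]
146.5 146.3 [1.9, -0.2, 3.0]
144.0 143.8 [1.9, -0.4, 2.9]
141.5 141.3 [1.1, 0.0, 3.5]
139.0 138.8 [1.7, -1.0, 4.0]
138.0 138.0 [1.4, -0.4, 3.6]
137.0 137.0 [1.0, -0.6, 4.2]
136.0 135.9 [1.9, -0.1, 3.6]
135.0 134.9 [1.4, -0.7, 3.9]
134.0 134.2 [2.2, -1.4, 5.1]
40.2667
```

Push on until it seats firmly, then retreat and check.

```bash
python3 - <<'E'
from h import *
z=134;fz=[]
while z>129:
    z-=0.5
    ctrl.move_straight([*O,z],vel=20);f=np.array(ctrl.read_contact_force());print(z,round(ctrl.read_eef_pos()[2],2),f)
    if f[2]>20:break
ctrl.move_straight([*O,230],vel=150)
p=O-20*ey;ctrl.move_straight([*p,300],vel=200)
print("top",pinz(),ctrl.read_time())
im=cv2.imread("pics/tmp.png");shot("side","pics/s6.png");b=cv2.imread("pics/s6.png")[180:300,220:380]
cv2.imwrite("pics/c6.png",np.hstack([cv2.resize(im,(400,300)),cv2.resize(b,(400,300))]))
E
```

```text
133.5 134.15 [-1.48  0.9   7.83]
133.0 134.08 [-1.2  -0.09  8.91]
132.5 134.08 [-2.18 -0.25 10.45]
132.0 134.04 [-3.74 -0.19 13.54]
131.5 134.02 [-4.44  0.61 15.56]
131.0 134.0 [-5.02 -0.2  17.36]
130.5 133.95 [-5.15 -0.31 19.28]
130.0 133.95 [-7.22  0.4  21.64]
top 152.7391269299086 43.65
```

View pics/c6.png

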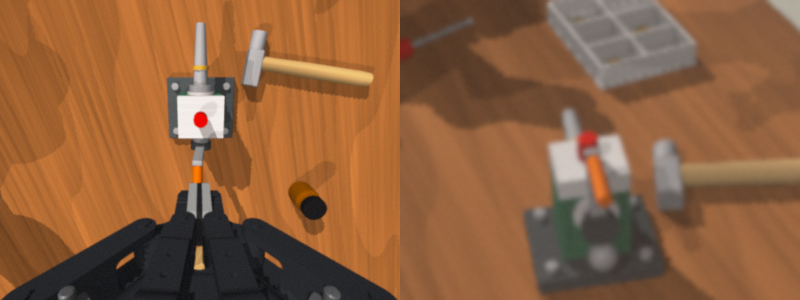

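```bash
python3 - <<'E'
from h import *
im,d,cal=shot("wrist","pics/tmp.png");P=cloud(d,cal)
m=(im[...,0]>120)&(im[...,1]<70)&(im[...,2]<70)&(np.hypot(P[...,0]-O[0],P[...,1]-O[1])<14)&(d>0)
z=np.percentile(P[m][:,2],[50,95]);print(z,m.sum())
if abs(z[1]-134)<4: ctrl.finish_job();print("done")
E
```

```text
[133.04 134.51] 403
the job is handed in; nothing more can be done
done
```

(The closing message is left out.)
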